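# Nest the tall beaker in the one it fits

## Robot

A 7-joint arm with a two-finger parallel gripper is mounted at the origin on a cart in front of the work surface, level with it; the furniture and walls round the work are solid. World frame = base frame: x ahead of the robot, y to its left, z up, the work surface at z = 0. Lengths are in m, angles in rad, forces in N, time in s.
With the tool pointing down it reaches from about 0.425 to 0.875 m from the base axis. Payload 8.4 kg.
Tool frame: the origin (TCP) lies midway between the tips of the shut fingers; the grasp point (between the pads) lies 19 mm behind it (ctrl.grasp_offset is the distance from the TCP to the grasp point, in m); z points along the fingers, y is the direction in which the jaws open and shut (so a half turn about z gives the same grasp; the last joint's range is limited). The gripper opens to 85 mm and grips with 20 to 120 N. Pads are 22 mm wide; open, the fingers measure 114 mm over their backs; the gripper's body (76 mm by 85 mm) begins 54 mm behind the grasp point. The pads swing forward as they close: fully open they stand 13 mm farther back than shut.
Start: joints at [-1.288, 0.333, 0.04, 1.465, -0.013, 1.343, -0.059], TCP at [0.242, 0.603, 0.198] pointing down, gripper open.
Joint ranges: [-2.58, 2.58], [-0.38, 2.09], [-1.3, 1.39], [0.25, 2.4], [-1.5, 4.64], [0.08, 2.09], [-2.65, 2.65]. Speed limits (rad/s): [2.22, 2.22, 2.79, 2.79, 3.14, 3.14, 3.14].

## Interface

Orientations are given as a unit quaternion [x, y, z, w].
In Python, from station import ctrl gives the robot as it stands. The module is installed in compiled form; this text tells all that it offers.
- The arm moves only by the tool step_arm, never from a script. Its argument "steps" is a list of rows, each a list of 2 entries, a list of its own where there are three numbers: the shift along the tool's x, y, z in m, then the turn, a rotation vector about the tool's x, y, z in degrees. In form: [[[x, y, z], [wx, wy, wz]], ...]. A call has 1 to 20 rows; each row shifts and turns the commanded pose from where the row before left it, along the tool's axes as they then stand; what a row does not reach is not made up. A row lasts 1/10 s, in which the tool goes at most 50 mm and 8.59 degrees, less where a joint would pass 70% of its speed; a pose out of reach is approached as far as the arm can. A call is refused whole if a number of a shift passes 0.05 or a number of a turn 8.59, either way. A call with a gripper value outside its range is refused whole. "grip" is the finger opening in m, from 0 to 0.0854, set as the call begins (left out, the last holds). The fingers move at their own pace and stop on an object; "squeeze" is the grip in N (left out, the last holds). Time passes only in rows, so rows that do not move let the fingers close. It gives the time, the measured TCP pose, the force and the opening at its end, in the units of the state.
- ctrl.get_obs(): the state, without advancing time (a new reading comes with each control period).
- ctrl.capture(name): name is "scene" or "side" or "wrist"; returns a dict with "frame" (480x640x3 uint8, blue, green, red), "mtx" (3x3 intrinsics, pixels), "R" (3x3) and "t" (3): a world point X has camera coordinates R X + t. Camera axes: x right, y down, z forward; pixel columns grow to the right and rows downward; lengths in m; the calibration is good to about 2 mm. A picture is of the moment at which its call begins. There is no depth.
- ctrl.sign_off(): hands the job in, once; it reports no verdict.
Trained networks look in a picture, given as the dict that the camera call returned (one of the last four; its "shot" number tells which), for a name from the list of things; names that differ only in an ending like _2 or _b are one class to them, and where a whole thing is asked for, a point or a joint stands for the part that bears it (a point fixed in the world has none). Each returns a list of dicts, best first, with "conf" (0 to 1); they miss things now and then, are a little off and sometimes report something else, mostly with a low value. They report only what shows in the picture. A call takes as long as a camera call. They do not tell look-alikes from the thing itself.
- ctrl.spot_in(thing, picture): "extent" ([left, top, width, height] in pixels, round what is visible of it).
- ctrl.pinpoint(thing, picture): "position" ([column, row] in pixels: a listed point, or the origin of a listed thing).
The state is a dict: "time": time; "q": joint angles; "dq": joint speeds; "joint_efforts": joint torques, N m; "ee_pos": TCP position; "eef_rot": TCP orientation; "contact_force": force on the tool from outside, world axes, zero at the start; "ft_torque": the same for the moment, N m; "gripper_width": finger opening in m.
Only numpy, scipy, OpenCV 4.12 (cv2) and the standard library are available. Lean on these libraries where they do the work, as an engineer would, in place of code of your own. Each camera call takes 0.05 s, during which the arm holds its last target.

## Task

Put the beakers away nested: pick up the tall tapered metal beaker and lower it upright into the wider of the two short beakers, letting go only when it is all but seated so that it rests there under its own weight; do not drop it in or force it down tight. The wide beaker must end standing upright on the worktop, and the narrow short beaker stays where it is.

Things in the scene. Friction and masses are not known exactly. Their poses are not given: they have to be found in the camera images.
- tall_center (a point): centre, half-way up, of the tall beaker: plain metal, open at the top, round and tapered, 130 mm high, standing upright on its foot; outside diameter 40 mm at the foot, growing evenly to 68 mm at the rim; wall 2.5 mm, about 0.08 kg. The point lies on its axis 65 mm above its foot; z is its axis, up
- tall: the same tall beaker; origin at the centre of the underside of its foot, z up along its axis
- wide: the wider short beaker, same metal and look, loose, 0.25 kg: 80 mm high, outside diameter 50 mm at foot, 62 mm at rim, wall 4 mm (mouth 54 mm inside). Origin at the centre of its underside, z up. The tall beaker's taper comes to rest in its mouth with the tall one's foot 24 to 34 mm above this origin (depending on how they are turned), some 80 mm standing out; pressed further it jams
- narrow: the narrow short beaker, same metal and look, loose: 80 mm high, outside diameter 37 mm at the foot and 46 mm at the rim (mouth 38 mm inside, too small for the tall beaker). Origin at the centre of its underside, z up. The places of the three beakers are swapped at random
Mind the look-alikes: they are no part of the job. Leave any orange or purple look-alike of the tall alone.

How it is judged:
On the way:
1. the tall beaker, held by the gripper, is lowered into the wide one to within about 20 mm of its seat (z of tall in the frame of wide below 0.05 m and horizontal distance between tall_center and wide below 0.012 m and contact force between the fingers and tall above 0.5 N), for 0.1 s.
At the end, for the whole second after the job is handed in: the tall beaker rests, released, in the wide one: foot 18 to 42 mm above the wide one's underside, axes within 12 mm, leaning under 8 degrees; the wide beaker stands upright on the worktop and the narrow one still stands within 30 mm of its place (horizontal distance between tall_center and wide below 0.012 m and z of tall in the frame of wide between 0.018 and 0.042 m and angle between tall's own z axis and vertical below 0.14 rad and angle between each of wide, narrow's own z axis and vertical below 0.1 rad and height (world z) of wide below 0.01 m and linear speed of each of tall, wide below 0.03 m/s and distance of narrow from where it was at the start of the episode below 0.03 m); the robot touches nothing.
It fails at once if the narrow beaker is shifted by more than 30 mm or tipped (distance of narrow from where it was at the start of the episode above 0.03 m or angle between narrow's own z axis and vertical above 0.3 rad).
It fails at once if the tall beaker is forced into either short one (over 45 N between them) (contact force between tall and wide above 45 N or contact force between tall and narrow above 45 N).
It also fails if it takes over 38 s, if anything falls off the work surface, if the arm or the gripper's body presses on something with over 40 N, if the wrist force passes 120 N, or if a joint passes its speed limit or range.

## Working session

There is one attempt and no reset: what is moved stays moved. The work goes in short steps, Python scripts to look and compute and a tool call to move; the robot and the scene stay as the last step left them, time stands still between calls to the robot, and variables do not carry over. Pictures are saved under pics/ and viewed, and the job is handed in when it is done.

Besides the shell and the picture viewer there is one more tool, called after "Request:" by a JSON object that holds its "op" and its "data". step_arm: Moves the arm, as the interface text tells. Its arguments: {"type":"object","properties":{"steps":{"type":"array"},"grip":{"type":"number"},"squeeze":{"type":"number"}},"required":["steps"]}

```bash
mkdir -p pics
cat > h.py <<'E'
import numpy as np, cv2, pickle
from station import ctrl
def cap(n,f=None):
    p=ctrl.capture(n)
    if f: cv2.imwrite('pics/'+f,p['frame'])
    return p
def proj(p,X):
    c=p['R']@np.array(X,float)+np.ravel(p['t']); u=p['mtx']@c; return u[:2]/u[2]
def ray(p,uv):
    R=np.array(p['R']);t=np.ravel(p['t']); d=R.T@(np.linalg.inv(p['mtx'])@np.array([uv[0],uv[1],1.])); return -R.T@t,d
def atz(p,uv,z):
    o,d=ray(p,uv); return o+d*(z-o[2])/d[2]
def tri(a,b):
    A=np.zeros((3,3));B=np.zeros(3)
    for p,uv in (a,b):
        o,d=ray(p,uv);d=d/np.linalg.norm(d);P=np.eye(3)-np.outer(d,d);A+=P;B+=P@o
    return np.linalg.solve(A,B)
E
python3 - <<'E'
from h import *
np.set_printoptions(precision=4,suppress=True)
o=ctrl.get_obs();print(o['time'],o['ee_pos'],o['eef_rot'],o['gripper_width'],ctrl.grasp_offset)
ps={}
for n in ('scene','side','wrist'):
    p=cap(n,n+'0.png');ps[n]=p
    print(n,'cam',-p['R'].T@np.ravel(p['t']))
    for th in ('tall_center','wide','narrow'):
        for d in ctrl.pinpoint(th,p)[:4]: print(th,d['conf'],d['position'],atz(p,d['position'],.065 if th=='tall_center' else 0))
    for th in ('tall','wide','narrow'):
        for d in ctrl.spot_in(th,p)[:4]: print(th,d)
E
```

```text
0.0 [0.242  0.6027 0.1974] [ 0.1897  0.9818 -0.0008 -0.0001] 0.08552670277802589 0.0187
scene cam [-0.0653  0.4053  0.4971]
tall_center 0.85 [370.2, 266.8] [ 0.459  -0.0273  0.065 ]
tall_center 0.69 [311.1, 248.1] [0.5527 0.0152 0.065 ]
tall_center 0.55 [269.0, 218.2] [0.6777 0.0206 0.065 ]
wide 0.6 [426.9, 266.3] [ 0.4857 -0.1724  0.    ]
wide 0.56 [202.8, 348.4] [0.5027 0.2237 0.    ]
narrow 0.9 [426.8, 267.3] [ 0.4835 -0.1701  0.    ]
tall {'extent': [290.2, 198.5, 39.4, 86.8], 'conf': 0.83}
tall {'extent': [349.0, 216.8, 49.1, 92.6], 'conf': 0.76}
tall {'extent': [244.4, 178.0, 43.4, 75.1], 'conf': 0.61}
wide {'extent': [172.8, 290.2, 51.9, 73.4], 'conf': 0.75}
narrow {'extent': [413.6, 219.5, 31.8, 52.8], 'conf': 0.61}
narrow {'extent': [288.2, 199.3, 46.9, 86.5], 'conf': 0.58}
side cam [ 0.6631 -0.7074  0.8735]
tall_center 0.65 [375.5, 244.8] [0.6754 0.0226 0.065 ]
tall_center 0.58 [317.6, 247.7] [0.568 0.003 0.065]
wide 0.74 [299.2, 190.4] [0.4989 0.2245 0.    ]
tall {'extent': [236.1, 217.4, 41.6, 69.2], 'conf': 0.85}
tall {'extent': [302.7, 207.1, 33.5, 69.5], 'conf': 0.75}
tall {'extent': [360.7, 206.0, 38.5, 68.0], 'conf': 0.64}
wide {'extent': [282.2, 155.1, 34.6, 42.7], 'conf': 0.88}
narrow {'extent': [242.2, 301.4, 28.5, 49.6], 'conf': 0.74}
wrist cam [0.1683 0.6316 0.3753]
wide 0.6 [146.7, 458.7] [0.501  0.2161 0.    ]
wide {'extent': [112.7, 446.6, 47.2, 33.4], 'conf': 0.75}
```

View pics/scene0.png

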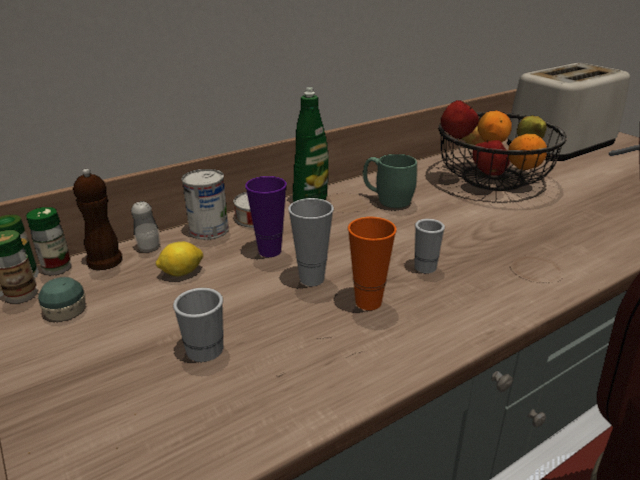

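View pics/side0.png

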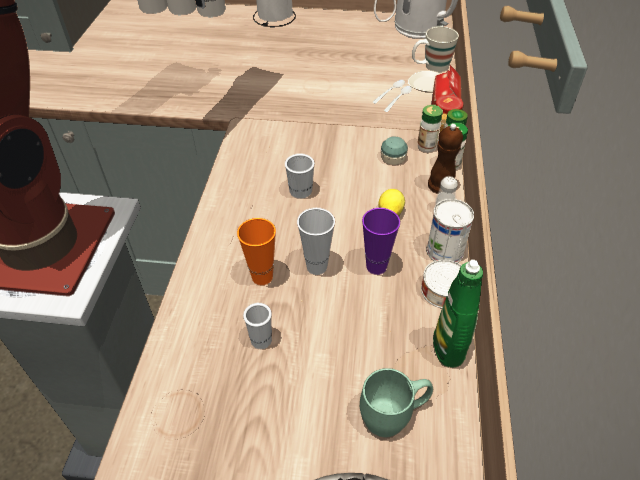

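Run:
```python
import cv2
a=cv2.imread('pics/scene0.png')[160:380,160:460];cv2.imwrite('pics/crop0.png',cv2.resize(a,None,fx=2.6,fy=2.6,interpolation=2))
```

```text
(no output)
```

View pics/crop0.png

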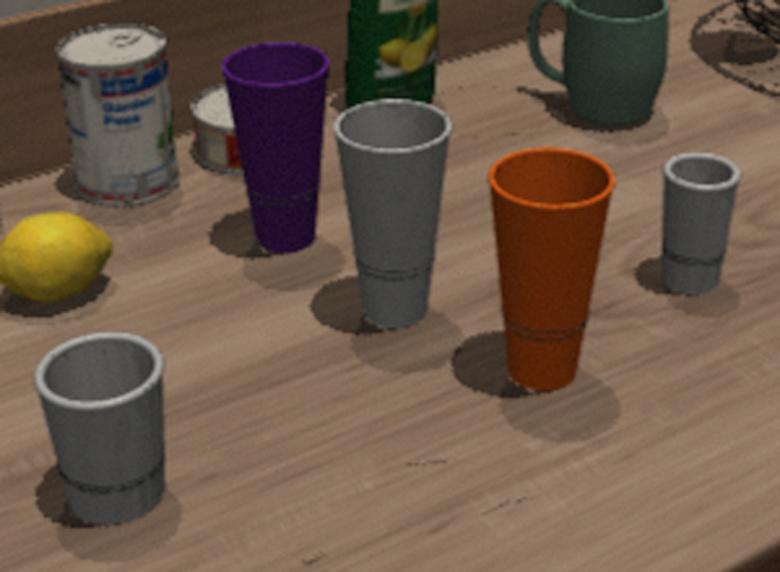

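Candidates: purple cup (268,218), plain metal tall beaker (311,243), orange cup (371,264), plus two short metal ones: the wider at (202,325), the narrower at (428,246). I choose the metal one at (311,243). The crop confirms it is plain metal and tapered. Next I refine the positions.

```bash
cat >> h.py <<'E'
def box(p,x,y,r0,r1,h):
    a=np.linspace(0,2*np.pi,60);pts=[(x+r*np.cos(t),y+r*np.sin(t),z) for r,z in((r0,0),(r1,h)) for t in a]
    q=np.array([proj(p,X) for X in pts]);return np.r_[q.min(0),q.max(0)]
E
python3 - <<'E'
from h import *
from scipy.optimize import least_squares
np.set_printoptions(precision=4,suppress=True)
ps={n:cap(n) for n in('scene','side')}
G={'tall':(.02,.034,.13,(.56,.008)),'wide':(.025,.031,.08,(.5,.224)),'narrow':(.0185,.023,.08,(.484,-.17)),
 'orange':(.02,.034,.13,(.459,-.027)),'purple':(.02,.034,.13,(.677,.021))}
for th,(r0,r1,h,g) in G.items():
    obs=[];xy=[]
    for n,p in ps.items():
        B=box(p,*g,r0,r1,h)
        c=ctrl.spot_in('tall' if th in('orange','purple') else th,p)
        c=[np.array([e[0],e[1],e[0]+e[2],e[1]+e[3]]) for e in (d['extent'] for d in c)]
        c=[e for e in c if np.abs(e-B).max()<16]
        print(th,n,B,c[:1])
        if c: obs.append((p,c[0])); print('  single',least_squares(lambda v:box(p,*v,r0,r1,h)-c[0],g,loss='soft_l1').x)
    r=least_squares(lambda v:np.concatenate([box(p,*v,r0,r1,h)-e for p,e in obs]),g,loss='soft_l1')
    print('  both',r.x,r.fun)
# overlay
E
```

```text
tall scene [289.3735 197.9037 334.4701 286.3773] [array([289.8, 197.4, 332.9, 287.9])]
  single [0.5589 0.0097]
tall side [294.2567 207.9804 332.0902 275.3604] [array([301. , 204.6, 335.8, 277.5])]
  single [0.5691 0.0107]
  both [0.5662 0.0065] [-1.6653 -1.122   0.054  -3.639  -3.4629  4.2153 -0.376  -1.2574]
wide scene [171.7142 287.9306 222.0129 362.2995] [array([170.7, 287.9, 223.5, 363.3])]
  single [0.4987 0.2243]
wide side [283.8268 153.5241 313.0468 198.3355] [array([284. , 154.7, 315.4, 199.5])]
  single [0.5032 0.2205]
  both [0.5005 0.2234] [ 1.3048 -0.2781 -1.2569 -1.3772  0.0106 -0.9937 -2.1594 -0.9704]
narrow scene [415.3782 218.5956 445.6349 273.2307] [array([418.1, 219.7, 445.2, 273.5])]
  single [ 0.4817 -0.17  ]
narrow side [240.8502 303.4778 269.2537 350.0187] [array([239.9, 303.7, 270.7, 350.2])]
  single [ 0.4844 -0.1704]
  both [ 0.4832 -0.1703] [-2.2572 -0.9811  0.9372 -0.1228  0.4529 -0.0975 -1.909  -0.0524]
orange scene [347.6179 216.7052 396.229  310.9043] [array([352.6, 214.3, 398. , 309.6])]
  single [ 0.4603 -0.0341]
orange side [234.828  217.0268 273.3088 284.8632] [array([235. , 217.1, 277.1, 286.4])]
  single [ 0.4629 -0.0288]
  both [ 0.4608 -0.0318] [-3.0114  1.0952 -0.0184 -0.3901  0.2481  1.8744 -3.2468  0.5139]
purple scene [246.2262 175.3751 287.5414 256.9497] [array([242.9, 175.9, 288.1, 253.2])]
  single [0.6851 0.0192]
purple side [359.7535 208.1033 397.6967 275.5238] [array([357.6, 207. , 402.1, 274. ])]
  single [0.679  0.0245]
  both [0.6798 0.0239] [ 0.9823 -0.6799 -2.9242  3.5427  3.8142  0.1271 -2.7989  0.4951]
```

Request:
{"op": "step_arm", "data": {"steps": [[[-0.015,-0.013,-0.003],[0,0,0]],[[-0.026,-0.022,-0.003],[0,0,0]],[[-0.026,-0.022,-0.003],[0,0,0]],[[-0.026,-0.022,-0.003],[0,0,0]],[[-0.026,-0.022,-0.003],[0,0,0]],[[-0.026,-0.022,-0.003],[0,0,0]],[[-0.026,-0.022,-0.003],[0,0,0]],[[-0.026,-0.022,-0.003],[0,0,0]],[[-0.026,-0.022,-0.003],[0,0,0]],[[-0.026,-0.022,-0.003],[0,0,0]],[[-0.026,-0.022,0],[0,0,0]],[[-0.026,-0.022,0],[0,0,0]],[[-0.026,-0.022,0],[0,0,0]],[[-0.026,-0.022,0],[0,0,0]],[[-0.026,-0.022,0],[0,0,0]],[[-0.026,-0.022,0],[0,0,0]],[[-0.026,-0.022,0],[0,0,0]],[[-0.01,-0.01,0],[0,0,0]],[[0,0,0],[0,0,0]],[[0,0,0],[0,0,0]]], "grip": 0.0854, "squeeze": 30}}

```text
time: 3.65
ee_pos: [0.5115, 0.0915, 0.2283]
eef_rot: [0.19, 0.982, 0.0, -0.0]
contact_force: [0.1, 1.4, -0.4]
gripper_width: 0.0856
```

Run:
```python
from h import *
np.set_printoptions(precision=4,suppress=True)
o=ctrl.get_obs();print(o['time'],o['ee_pos'],o['eef_rot'],o['q'],o['contact_force'])
p=cap('wrist','wrist1.png');print(-p['R'].T@np.ravel(p['t']))
for d in ctrl.spot_in('tall',p)[:4]: print(d)
for d in ctrl.pinpoint('tall_center',p)[:4]: print(d,atz(p,d['position'],.065))
print(proj(p,(.566,.0065,.13)),box(p,.566,.0065,.02,.034,.13))
```

```text
3.65 [0.5115 0.0915 0.2283] [ 0.1898  0.9818  0.0002 -0.0001] [-0.7252  0.0405  0.4816  1.7549 -0.0196  1.3509  0.9493] [ 0.0667  1.4238 -0.3672]
[0.4376 0.1198 0.4053]
{'extent': [220.8, 247.5, 76.5, 98.3], 'conf': 0.96}
{'extent': [290.6, 318.7, 65.7, 92.3], 'conf': 0.87}
{'extent': [128.6, 184.5, 102.7, 82.9], 'conf': 0.63}
{'position': [192.1, 212.6], 'conf': 0.88} [ 0.4603 -0.0347  0.065 ]
{'position': [320.3, 361.7], 'conf': 0.76} [0.6818 0.0203 0.065 ]
{'position': [270.8, 284.5], 'conf': 0.7} [0.5659 0.0073 0.065 ]
[260.0314 314.9072] [223.4893 248.8037 296.4457 346.028 ]
```

View pics/wrist1.png

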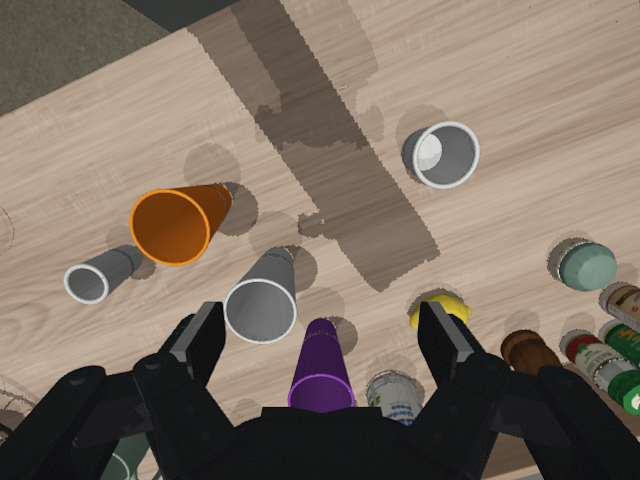

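The wrist picture shows the metal tall beaker's rim at about (260,310) and the wide one at (447,155). Orange is at (172,227) and purple at (322,395). I'll fit both rims here.

```bash
cat >> h.py <<'E'
def rimfit(p,x0,y0,r,wall,h,rng=.012,step=.0005):
    g=cv2.GaussianBlur(cv2.cvtColor(p['frame'],cv2.COLOR_BGR2GRAY),(3,3),0).astype(float)
    a=np.linspace(0,2*np.pi,120,endpoint=False);best=[]
    def s(cx,cy,rr):
        X=np.stack([cx+rr*np.cos(a),cy+rr*np.sin(a),np.full_like(a,h)]);c=p['R']@X+np.reshape(p['t'],(3,1));u=p['mtx']@c;u=u[:2]/u[2]
        return cv2.remap(g,u[0].astype(np.float32)[None],u[1].astype(np.float32)[None],cv2.INTER_LINEAR)[0]
    for cx in np.arange(x0-rng,x0+rng,step):
        for cy in np.arange(y0-rng,y0+rng,step):
            v=s(cx,cy,r-wall/2); best.append((np.minimum(v-s(cx,cy,r-wall-.003),60).mean(),cx,cy))
    best.sort(reverse=True);return best[0],np.mean(best[:10],0)
E
python3 - <<'E'
from h import *
np.set_printoptions(precision=4,suppress=True)
p=cap('wrist')
T=rimfit(p,.566,.0065,.034,.0025,.13);W=rimfit(p,.5005,.2234,.031,.004,.08)
print(T,W)
im=p['frame'].copy()
for (s,x,y),r,h in((T[1],.034,.13),(W[1],.031,.08)):
    q=np.array([proj(p,(x+r*np.cos(t),y+r*np.sin(t),h)) for t in np.linspace(0,6.28,60)])
    cv2.polylines(im,[np.round(q*8).astype(int)],True,(0,0,255),1,cv2.LINE_AA,3)
cv2.imwrite('pics/fit1.png',cv2.resize(im[100:360,200:500],None,fx=2.2,fy=2.2))
E
```

```text
((np.float64(59.51085611979167), np.float64(0.5634999999999989), np.float64(0.007999999999999986)), array([59.035 ,  0.5635,  0.0077])) ((np.float64(46.5897705078125), np.float64(0.49999999999999994), np.float64(0.2219)), array([46.1289,  0.5001,  0.2219]))
```

View pics/fit1.png

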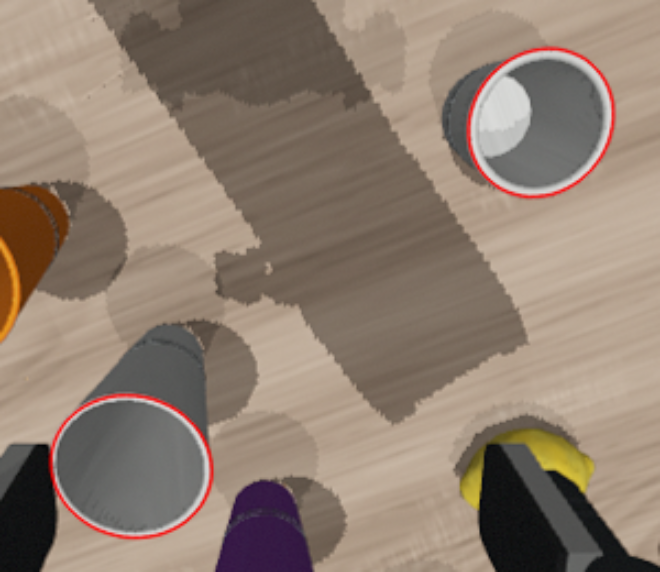

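Request:
{"op": "step_arm", "data": {"steps": [[[-0.016,-0.0117,0],[0,0,0]],[[-0.016,-0.0117,0],[0,0,0]],[[-0.016,-0.0117,0],[0,0,0]],[[-0.016,-0.0117,0],[0,0,0]],[[-0.0154,-0.0115,0],[0,0,0]],[[0,0,0.02],[0,0,0]],[[0,0,0.02],[0,0,0]],[[0,0,0.02],[0,0,0]],[[0,0,0],[0,0,0]],[[0,0,0],[0,0,0]]]}}

```text
time: 4.85
ee_pos: [0.5636, 0.0077, 0.1687]
eef_rot: [0.189, 0.982, -0.0, -0.0]
contact_force: [1.0, -0.6, 0.1]
gripper_width: 0.0854
```

Run:
```python
from h import *
np.set_printoptions(precision=4,suppress=True)
o=ctrl.get_obs();print(o['time'],o['ee_pos'],o['eef_rot'],o['contact_force'])
p=cap('wrist','wrist2.png');q=cap('scene','scene2.png')
print(rimfit(p,.5635,.0078,.034,.0025,.13))
a=np.vstack([p['frame'][200:480],q['frame'][100:320]]);cv2.imwrite('pics/c2.png',a)
```

```text
4.85 [0.5636 0.0077 0.1687] [ 0.1894  0.9819 -0.0001 -0.0002] [ 1.0313 -0.5844  0.0727]
((np.float64(39.321826171875), np.float64(0.5639999999999986), np.float64(0.007299999999999999)), array([38.6923,  0.564 ,  0.0072]))
```

View pics/c2.png

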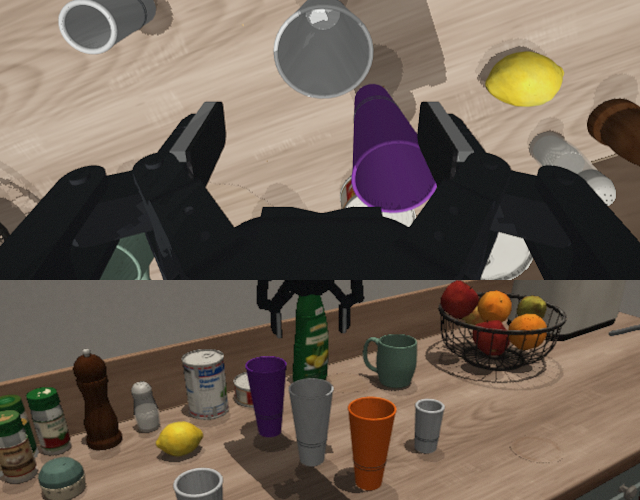

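The rim at columns 275–372 sits centred between the fingers (about 222 and 422), and the fit agrees with the TCP within 1 mm. Descending.

Request:
{"op": "step_arm", "data": {"steps": [[[0,0,0.012],[0,0,0]],[[0,0,0.012],[0,0,0]],[[0,0,0.012],[0,0,0]],[[0,0,0.012],[0,0,0]],[[0,0,0.012],[0,0,0]],[[0,0,0.012],[0,0,0]],[[0,0,0.012],[0,0,0]],[[0,0,0.01],[0,0,0]],[[0,0,0],[0,0,0]],[[0,0,0],[0,0,0]]]}}

```text
time: 5.95
ee_pos: [0.5637, 0.0071, 0.0743]
eef_rot: [0.19, 0.982, -0.0, -0.0]
contact_force: [0.2, -0.4, -0.2]
gripper_width: 0.0856
```

Request:
{"op": "step_arm", "data": {"steps": [[[0,0,0],[0,0,0]],[[0,0,0],[0,0,0]],[[0,0,0],[0,0,0]],[[0,0,0],[0,0,0]],[[0,0,0],[0,0,0]],[[0,0,0],[0,0,0]],[[0,0,0],[0,0,0]],[[0,0,0],[0,0,0]]], "grip": 0.03, "squeeze": 30}}

```text
time: 6.75
ee_pos: [0.5647, 0.0071, 0.0757]
eef_rot: [0.19, 0.982, 0.0, 0.001]
contact_force: [-0.4, -0.3, 6.5]
gripper_width: 0.0662
```

Run:
```python
from h import *
np.set_printoptions(precision=4,suppress=True)
o=ctrl.get_obs();print(o['time'],o['ee_pos'],o['eef_rot'],o['contact_force'],o['gripper_width'])
p=cap('wrist','wrist3.png');q=cap('scene','scene3.png')
a=np.hstack([cv2.resize(p['frame'][200:480,120:520],(400,280)),cv2.resize(q['frame'][160:300,220:420],(400,280))]);cv2.imwrite('pics/c3.png',a)
print(ctrl.get_obs()['gripper_width'])
```

```text
6.75 [0.5647 0.0071 0.0757] [0.1898 0.9818 0.0004 0.0011] [-0.397  -0.3376  6.4975] 0.06615646969076866
0.06623118394060937
```

View pics/c3.png

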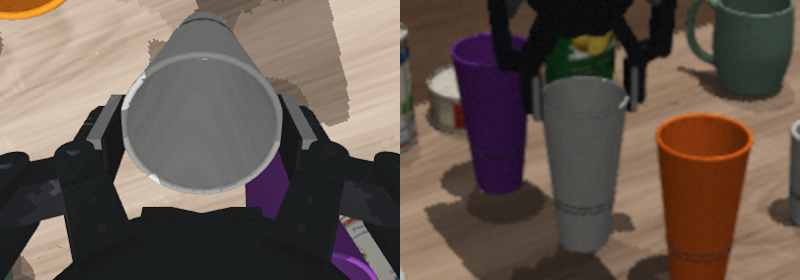

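The pads hold just below the rim (width 66 mm, matching the taper about 8 mm under the rim), and the beaker stands upright between them. Lifting.

Request:
{"op": "step_arm", "data": {"steps": [[[0,0,-0.004],[0,0,0]],[[0,0,-0.008],[0,0,0]],[[0,0,-0.014],[0,0,0]],[[0,0,-0.018],[0,0,0]],[[0,0,-0.018],[0,0,0]],[[0,0,-0.018],[0,0,0]],[[0,0,-0.018],[0,0,0]],[[0,0,-0.018],[0,0,0]],[[0,0,-0.014],[0,0,0]],[[0,0,-0.006],[0,0,0]],[[0,0,0],[0,0,0]],[[0,0,0],[0,0,0]]], "squeeze": 35}}

```text
time: 8.05
ee_pos: [0.5633, 0.0072, 0.2097]
eef_rot: [0.19, 0.982, -0.0, -0.0]
contact_force: [-0.8, -0.3, -1.5]
gripper_width: 0.066
```

Run:
```python
from h import *
np.set_printoptions(precision=4,suppress=True)
o=ctrl.get_obs();print(o['time'],o['ee_pos'],o['eef_rot'],o['contact_force'],o['gripper_width'])
p=cap('wrist');q=cap('scene');r=cap('side')
cv2.imwrite('pics/c4.png',np.hstack([cv2.resize(x,(400,300)) for x in(p['frame'][180:480,120:520],q['frame'][80:320,200:520])]+[]))
cv2.imwrite('pics/c4b.png',cv2.resize(r['frame'][80:320,200:440],None,fx=2,fy=2))
```

```text
8.05 [0.5633 0.0072 0.2097] [ 0.1897  0.9818 -0.0002 -0.0004] [-0.819  -0.3308 -1.4888] 0.06598110371469461
```

View pics/c4.png

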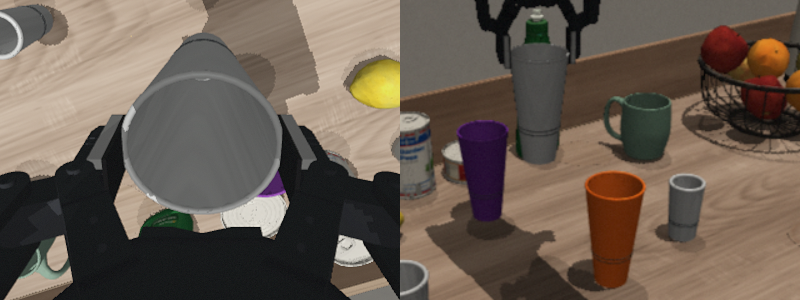

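View pics/c4b.png

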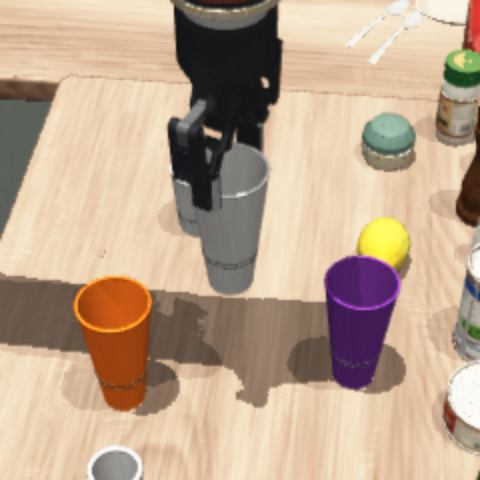

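The beaker is up and hanging upright in the jaws, with the rim clear. I'll carry it over the wide beaker.

Request:
{"op": "step_arm", "data": {"steps": [[[0.004,0.006,0],[0,0,0]],[[0.009,0.011,0],[0,0,0]],[[0.014,0.018,0],[0,0,0]],[[0.014,0.018,0],[0,0,0]],[[0.014,0.018,0],[0,0,0]],[[0.014,0.018,0],[0,0,0]],[[0.014,0.018,0],[0,0,0]],[[0.014,0.018,0],[0,0,0]],[[0.014,0.018,0],[0,0,0]],[[0.012,0.014,0],[0,0,0]],[[0.009,0.011,0],[0,0,0]],[[0.0045,0.0055,0],[0,0,0]],[[0.002,0.0018,0],[0,0,0]],[[0,0,0],[0,0,0]],[[0,0,0],[0,0,0]],[[0,0,0],[0,0,0]]]}}

```text
time: 9.8
ee_pos: [0.5008, 0.2206, 0.2104]
eef_rot: [0.19, 0.982, -0.0, 0.0]
contact_force: [0.1, 0.4, -0.5]
gripper_width: 0.0654
```

Run:
```python
from h import *
np.set_printoptions(precision=4,suppress=True)
o=ctrl.get_obs();print(o['time'],o['ee_pos'],o['eef_rot'],o['contact_force'],o['gripper_width'])
p=cap('wrist','w5.png');q=cap('scene','s5.png');r=cap('side','d5.png')
x,y,z=o['ee_pos']; 
print(rimfit(p,x,y,.034,.0025,z+.0555),rimfit(q,.5,.222,.031,.004,.08,.008))
for n,c in(('q',q),('r',r)):
    print(n,'wide rim',box(c,.5,.222,.031,.031,.08),proj(c,(.5,.222,0)))
    f=c['frame'].copy()
    zf=z-.0743
    for X,Y,Z,R in((.5,.222,.08,.031),(.5,.222,0,.025),(x,y,zf,.02),(x,y,zf+.13,.034)):
        u=np.array([proj(c,(X+R*np.cos(t),Y+R*np.sin(t),Z)) for t in np.linspace(0,6.28,60)])
        cv2.polylines(f,[np.round(u*8).astype(int)],True,(0,0,255),1,cv2.LINE_AA,3)
    u=proj(c,(.5,.222,.12)).astype(int);cv2.imwrite('pics/o5%s.png'%n,cv2.resize(f[max(0,u[1]-110):u[1]+110,u[0]-100:u[0]+100],None,fx=2.5,fy=2.5,interpolation=2))
```

```text
9.8 [0.5008 0.2206 0.2104] [ 0.1904  0.9817 -0.0001  0.0001] [ 0.0808  0.3909 -0.4976] 0.06543140361402293
((np.float64(36.10263671875), np.float64(0.4987902665969469), np.float64(0.22005154067687202)), array([33.2269,  0.499 ,  0.2201])) ((np.float64(19.109334309895832), np.float64(0.5045), np.float64(0.2225)), array([19.0219,  0.5043,  0.2225]))
q wide rim [173.2212 287.4513 227.8019 364.8733] [204.7658 349.0364]
r wide rim [283.6743 154.1116 313.48   200.8576] [299.5316 191.1893]
```

View pics/o5q.png

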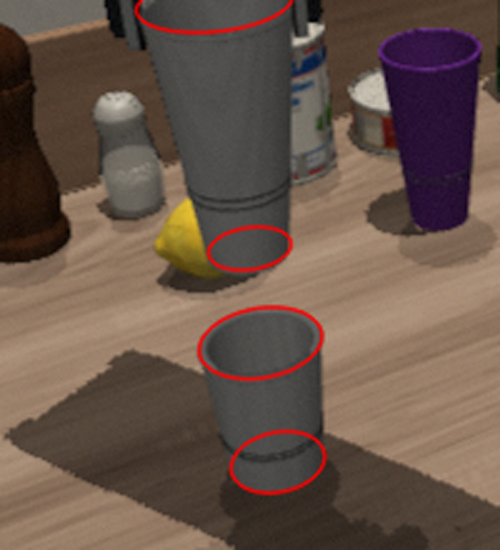

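View pics/o5r.png

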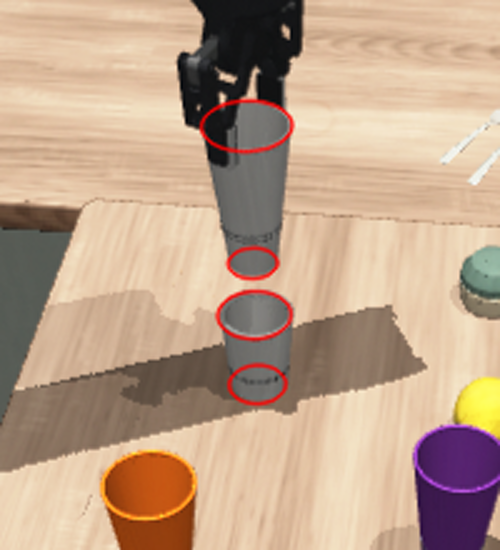

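View pics/w5.png

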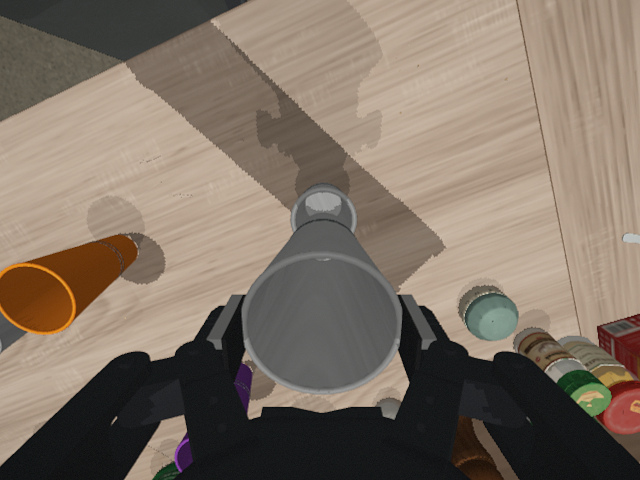

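Tall foot and wide mouth line up within about 2 mm in all three views: scene at (250,270) over (261,343) in the crop, and wrist columns 323 and 324. I'll lower to a foot height of about 55 mm and check.

Request:
{"op": "step_arm", "data": {"steps": [[[0.0005,0.0012,0.005],[0,0,0]],[[0,0,0.01],[0,0,0]],[[0,0,0.01],[0,0,0]],[[0,0,0.01],[0,0,0]],[[0,0,0.01],[0,0,0]],[[0,0,0.01],[0,0,0]],[[0,0,0.01],[0,0,0]],[[0,0,0.01],[0,0,0]],[[0,0,0.005],[0,0,0]],[[0,0,0],[0,0,0]],[[0,0,0],[0,0,0]]]}}

```text
time: 11.05
ee_pos: [0.5006, 0.2228, 0.1305]
eef_rot: [0.19, 0.982, 0.0, 0.0]
contact_force: [-0.8, 0.1, -0.8]
gripper_width: 0.0659
```

```bash
cat > look.py <<'E'
import sys
from h import *
np.set_printoptions(precision=4,suppress=True)
k=sys.argv[1];o=ctrl.get_obs();print(o['time'],o['ee_pos'],o['contact_force'],o['gripper_width'])
p=cap('wrist');q=cap('scene');r=cap('side')
u=proj(q,(.5,.222,.1)).astype(int);v=proj(r,(.5,.222,.1)).astype(int)
cr=lambda f,u:cv2.resize(f[u[1]-90:u[1]+90,u[0]-60:u[0]+60],(267,400),interpolation=2)
cv2.imwrite('pics/l%s.png'%k,np.hstack([cr(q['frame'],u),cr(r['frame'],v),cv2.resize(p['frame'][160:420,235:408],(266,400))]))
E
python3 look.py 6
```

```text
11.05 [0.5006 0.2228 0.1305] [-0.8195  0.1006 -0.7584] 0.06593866241919497
```

View pics/l6.png

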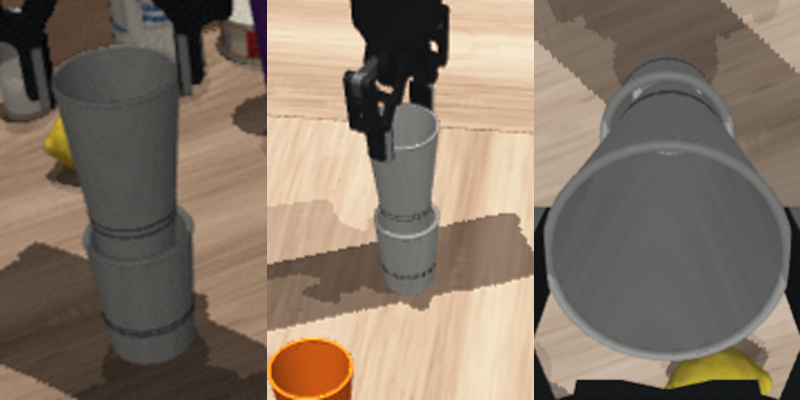

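The foot is inside the mouth with no contact. The scene view suggests about 2 mm offset toward +y, so I'll correct that and keep lowering gently.

Request:
{"op": "step_arm", "data": {"steps": [[[-0.0015,-0.0013,0.002],[0,0,0]],[[0,0,0.004],[0,0,0]],[[0,0,0.004],[0,0,0]],[[0,0,0.004],[0,0,0]],[[0,0,0.002],[0,0,0]],[[0,0,0],[0,0,0]],[[0,0,0],[0,0,0]]]}}

```text
time: 11.9
ee_pos: [0.5014, 0.221, 0.1143]
eef_rot: [0.19, 0.982, -0.0, -0.0]
contact_force: [0.6, 0.2, -0.6]
gripper_width: 0.0661
```

```bash
python3 look.py 7
```

```text
11.9 [0.5014 0.221  0.1143] [ 0.6272  0.2368 -0.6358] 0.06608287734627111
```

View pics/l7.png

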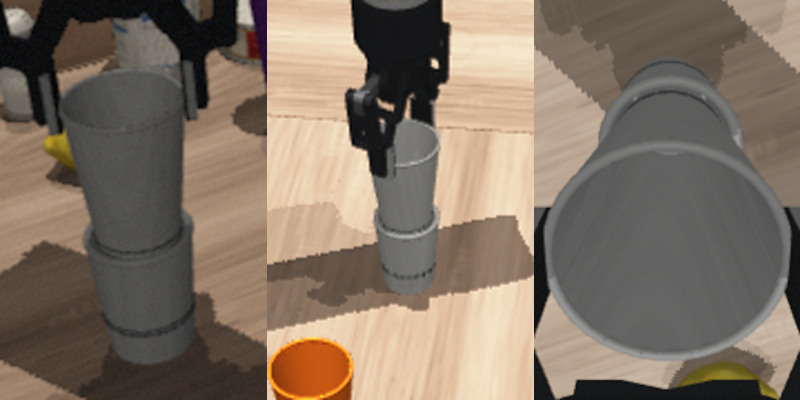

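Request:
{"op": "step_arm", "data": {"steps": [[[0,0,0.0015],[0,0,0]],[[0,0,0.0015],[0,0,0]],[[0,0,0.0015],[0,0,0]],[[0,0,0],[0,0,0]],[[0,0,0],[0,0,0]]]}}

```text
time: 12.55
ee_pos: [0.5013, 0.221, 0.1097]
eef_rot: [0.19, 0.982, -0.0, -0.0]
contact_force: [0.7, 1.6, 0.3]
gripper_width: 0.0656
```

Request:
{"op": "step_arm", "data": {"steps": [[[0,0,0.001],[0,0,0]],[[0,0,0.001],[0,0,0]],[[0,0,0],[0,0,0]]]}}

```text
time: 12.85
ee_pos: [0.5013, 0.221, 0.1077]
eef_rot: [0.19, 0.982, -0.0, -0.0]
contact_force: [0.8, 0.4, -1.0]
gripper_width: 0.066
```

```bash
python3 look.py 8
```

```text
12.85 [0.5013 0.221  0.1077] [ 0.8144  0.4266 -1.0386] 0.06603124546859906
```

View pics/l8.png

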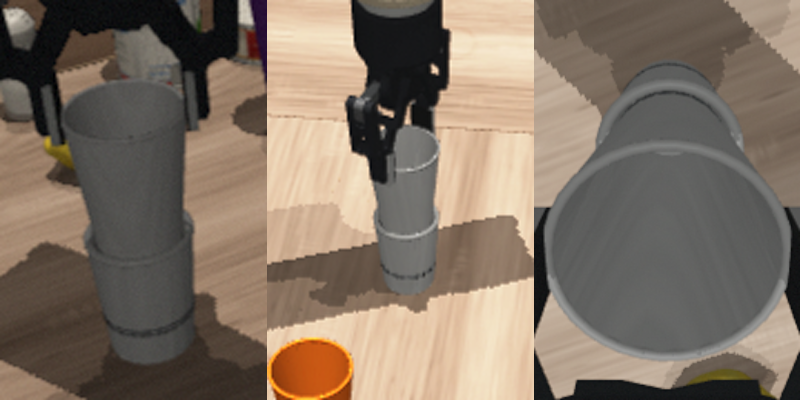

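Request:
{"op": "step_arm", "data": {"steps": [[[0,0,0.001],[0,0,0]],[[0,0,0.001],[0,0,0]],[[0,0,0],[0,0,0]]]}}

```text
time: 13.3
ee_pos: [0.5017, 0.2212, 0.1061]
eef_rot: [0.19, 0.982, 0.0, 0.0]
contact_force: [-0.7, 1.4, 3.3]
gripper_width: 0.0656
```

Request:
{"op": "step_arm", "data": {"steps": [[[0,0,0.001],[0,0,0]],[[0,0,0],[0,0,0]]]}}

```text
time: 13.5
ee_pos: [0.502, 0.2212, 0.1056]
eef_rot: [0.19, 0.982, 0.0, 0.001]
contact_force: [-0.5, 0.5, 6.8]
gripper_width: 0.0652
```

Request:
{"op": "step_arm", "data": {"steps": [[[0,0,0.001],[0,0,0]],[[0,0,0],[0,0,0]]]}}

```text
time: 13.7
ee_pos: [0.5023, 0.2212, 0.1051]
eef_rot: [0.19, 0.982, 0.001, 0.001]
contact_force: [-0.2, -0.2, 10.8]
gripper_width: 0.066
```

Contact at a foot height of about 31 mm, with force at 10.8 N. I'll ease back to a light touch, then release.

Request:
{"op": "step_arm", "data": {"steps": [[[0,0,-0.001],[0,0,0]],[[0,0,-0.001],[0,0,0]],[[0,0,0],[0,0,0]],[[0,0,0],[0,0,0]]]}}

```text
time: 14.1
ee_pos: [0.5011, 0.2206, 0.1054]
eef_rot: [0.19, 0.982, -0.0, -0.0]
contact_force: [-0.3, -0.9, -0.8]
gripper_width: 0.0657
```

```bash
python3 look.py 9
```

```text
14.1 [0.5011 0.2206 0.1054] [-0.3275 -0.8659 -0.7815] 0.06571105984721094
```

View pics/l9.png

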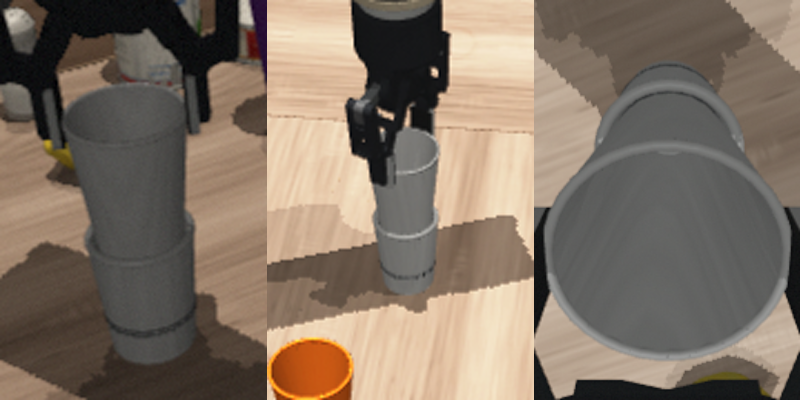

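Request:
{"op": "step_arm", "data": {"steps": [[[0,0,0],[0,0,0]],[[0,0,0],[0,0,0]],[[0,0,0],[0,0,0]],[[0,0,0],[0,0,0]],[[0,0,0],[0,0,0]],[[0,0,0],[0,0,0]],[[0,0,0],[0,0,0]],[[0,0,0],[0,0,0]]], "grip": 0.0854}}

```text
time: 15.05
ee_pos: [0.5013, 0.221, 0.1058]
eef_rot: [0.19, 0.982, -0.0, -0.0]
contact_force: [-0.3, -0.1, 0.1]
gripper_width: 0.0851
```

```bash
python3 look.py 10
```

```text
15.05 [0.5013 0.221  0.1058] [-0.2553 -0.1068  0.1265] 0.08505087715569397
```

View pics/l10.png

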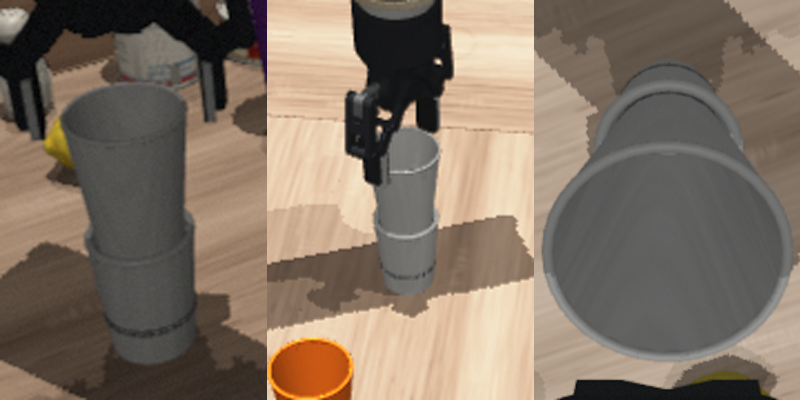

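Released and seated, with both fingers clear of the rim. Going straight up now.

Request:
{"op": "step_arm", "data": {"steps": [[[0,0,-0.005],[0,0,0]],[[0,0,-0.01],[0,0,0]],[[0,0,-0.015],[0,0,0]],[[0,0,-0.015],[0,0,0]],[[0,0,-0.02],[0,0,0]],[[0,0,-0.02],[0,0,0]],[[0,0,-0.02],[0,0,0]],[[0,0,-0.015],[0,0,0]],[[0,0,-0.005],[0,0,0]],[[0,0,0],[0,0,0]],[[0,0,0],[0,0,0]],[[0,0,0],[0,0,0]]]}}

```text
time: 16.4
ee_pos: [0.5009, 0.2208, 0.2298]
eef_rot: [0.19, 0.982, -0.001, -0.001]
contact_force: [-1.6, 0.3, 0.9]
gripper_width: 0.0854
```

```bash
python3 look.py 11
python3 - <<'E'
from h import *
np.set_printoptions(precision=4,suppress=True)
q=cap('scene','end.png');r=cap('side');p=cap('wrist')
for n,c in(('s',q),('d',r)):
    for d in ctrl.pinpoint('narrow',c)[:1]: print(n,'narrow',d['conf'],atz(c,d['position'],0))
    for d in ctrl.pinpoint('wide',c)[:1]: print(n,'wide',d['conf'],atz(c,d['position'],0))
for zf in(.02,.025,.03,.035,.04): print(zf,[rimfit(c,.501,.221,.034,.0025,zf+.13,.008)[1] for c in(p,q)])
E
```

```text
16.4 [0.5009 0.2208 0.2298] [-1.6088  0.3129  0.9064] 0.08538471193974229
s narrow 0.56 [ 0.4885 -0.1806  0.    ]
s wide 0.72 [0.5024 0.2259 0.    ]
d narrow 0.95 [ 0.4829 -0.1695  0.    ]
d wide 0.87 [0.4955 0.2277 0.    ]
0.02 [array([29.6035,  0.5058,  0.2165]), array([9.1475, 0.5086, 0.2228])]
0.025 [array([34.0065,  0.5035,  0.2184]), array([15.5143,  0.5085,  0.2201])]
0.03 [array([39.1076,  0.5015,  0.2193]), array([16.6202,  0.4997,  0.2225])]
0.035 [array([41.6735,  0.4998,  0.2198]), array([15.2517,  0.4932,  0.2242])]
0.04 [array([41.5078,  0.4978,  0.2201]), array([6.6199, 0.4933, 0.2229])]
```

View pics/l11.png

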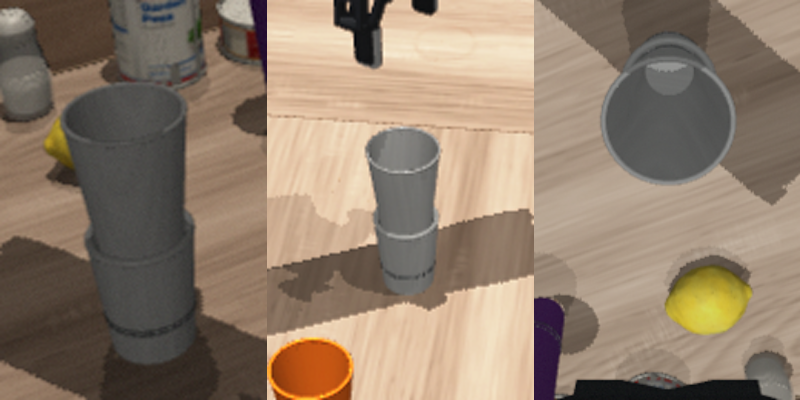

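View pics/end.png

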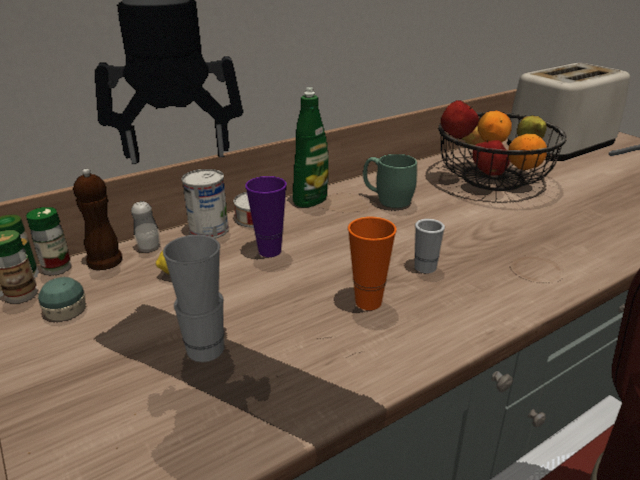

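The end view shows the tall beaker nested upright at (200,300). The narrow one is still at (428,246), and the gripper is clear.

```bash
python3 -c "
from station import ctrl
print(ctrl.sign_off())"
```

```text
the job is handed in; nothing more can be done
None
```

The tall metal beaker is nested upright in the wide short beaker, and the job was handed in at about 17 s of the 38 s allowed. I picked it up just below the rim and lowered it until first contact, with the foot about 31 mm above the wide one's underside. The largest reading of the external force on the tool was about 11 N. I then eased back to a light touch, released it, and raised the gripper straight up.

**Last checks that agreed:**
- The rim fits put the tall beaker's foot roughly 30–35 mm above the wide one's underside, with the rim centre within about 3 mm of the wide beaker's axis.
- By eye, both beakers stand upright; I did not measure the lean.
- The gripper is open and about 90 mm above the nested beakers' rim, and the orange and purple look-alikes were left alone.

**Checks that disagreed:**
- **Wide beaker:** the scene and side networks place it 7 mm apart in x. The wrist fit, (0.500, 0.222), lies between them in x and 4–6 mm lower in y.
- **Narrow beaker:** the scene network reads about 11 mm off its starting place, at low confidence (0.56). The side camera, at 0.95, reads it unmoved. It sits at the same pixels as at the start and the arm never came near it, so I take the scene reading as noise.

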